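Seat the product vials in their colour-coded vial shields

TASK

Get the radiopharmacy bench ready for dispensing: stand each of the four large product vials down in the open vial shield of its own cap colour. Keep the vials upright and set them down without dropping them; the shields stay where they stand, and so do the two small QC sample vials.

Things in the scene. Friction and masses are not known exactly. Their poses are not given: they have to be found in the camera images.
- product_red_mid (a point): centre (half-way up, on the axis) of the large product vial with the red screw cap: an upright glass cylinder 40 mm in diameter and 90 mm tall, about 130 g; the top 24 mm is the red cap, 40 mm wide, the best place to grip it (a shield hides the lowest 38 mm of a vial that stands in it). z axis up along the vial.
- product_yellow_mid (a point): centre (half-way up, on the axis) of the large product vial with the yellow screw cap: an upright glass cylinder 40 mm in diameter and 90 mm tall, about 130 g; the top 24 mm is the yellow cap, 40 mm wide, the best place to grip it (a shield hides the lowest 38 mm of a vial that stands in it). z axis up along the vial.
- product_blue_mid (a point): centre (half-way up, on the axis) of the large product vial with the blue screw cap: an upright glass cylinder 40 mm in diameter and 90 mm tall, about 130 g; the top 24 mm is the blue cap, 40 mm wide, the best place to grip it (a shield hides the lowest 38 mm of a vial that stands in it). z axis up along the vial.
- product_green_mid (a point): centre (half-way up, on the axis) of the large product vial with the green screw cap: an upright glass cylinder 40 mm in diameter and 90 mm tall, about 130 g; the top 24 mm is the green cap, 40 mm wide, the best place to grip it (a shield hides the lowest 38 mm of a vial that stands in it). z axis up along the vial.
- qc_red_mid (a point): centre (half-way up) of the small quality-control sample vial with a red cap, 24 mm in diameter and 40 mm tall; it is not a product vial and stays where it stands. z axis up.
- qc_blue_mid (a point): centre (half-way up) of the small quality-control sample vial with a blue cap, 24 mm in diameter and 40 mm tall; it is not a product vial and stays where it stands. z axis up.
- shield_red: red vial shield: an open-topped round lead pot coated red, 84 mm in outer diameter (88 mm at the foot), 50 mm high, 2.2 kg, with a round well 56 mm in diameter and 38 mm deep (floor 12 mm thick) in the middle. Origin: centre of its underside on the tray; z up along the well's axis. A vial seated in it has its middle 57 mm above this origin.
- shield_yellow: yellow vial shield: an open-topped round lead pot coated yellow, 84 mm in outer diameter (88 mm at the foot), 50 mm high, 2.2 kg, with a round well 56 mm in diameter and 38 mm deep (floor 12 mm thick) in the middle. Origin: centre of its underside on the tray; z up along the well's axis. A vial seated in it has its middle 57 mm above this origin.
- shield_blue: blue vial shield: an open-topped round lead pot coated blue, 84 mm in outer diameter (88 mm at the foot), 50 mm high, 2.2 kg, with a round well 56 mm in diameter and 38 mm deep (floor 12 mm thick) in the middle. Origin: centre of its underside on the tray; z up along the well's axis. A vial seated in it has its middle 57 mm above this origin.
- shield_green: green vial shield: an open-topped round lead pot coated green, 84 mm in outer diameter (88 mm at the foot), 50 mm high, 2.2 kg, with a round well 56 mm in diameter and 38 mm deep (floor 12 mm thick) in the middle. Origin: centre of its underside on the tray; z up along the well's axis. A vial seated in it has its middle 57 mm above this origin.

How it is judged:
At the end, for the whole second after the job is handed in: Each large product vial stands released, upright (within 7 degrees) and at rest on the floor of the shield of its cap colour, its axis within 12 mm of the shield's; the shields are upright and within 40 mm, and the two small QC vials upright (within 11 degrees) and within 30 mm, of where they began (horizontal distance between product_red_mid and shield_red below 0.012 m and z of product_red_mid in the frame of shield_red between 0.052 and 0.062 m and angle between each of product_red_mid, product_yellow_mid, product_blue_mid, product_green_mid's own z axis and vertical below 0.12 rad and linear speed of each of product_red, product_yellow, product_blue, product_green below 0.02 m/s and angle between each of shield_red, shield_yellow, shield_blue, shield_green's own z axis and vertical below 0.06 rad and distance of each of shield_red, shield_yellow, shield_blue, shield_green from where it was at the start of the episode below 0.04 m and horizontal distance between product_yellow_mid and shield_yellow below 0.012 m and z of product_yellow_mid in the frame of shield_yellow between 0.052 and 0.062 m and horizontal distance between product_blue_mid and shield_blue below 0.012 m and z of product_blue_mid in the frame of shield_blue between 0.052 and 0.062 m and horizontal distance between product_green_mid and shield_green below 0.012 m and z of product_green_mid in the frame of shield_green between 0.052 and 0.062 m and distance of each of qc_red_mid, qc_blue_mid from where it was at the start of the episode below 0.03 m and angle between each of qc_red_mid, qc_blue_mid's own z axis and vertical below 0.2 rad); the robot touches nothing.
It fails at once if a product vial is dropped from more than about 25 mm ((contact force between the fingers and product_red below 0.05 N and linear speed of product_red above 0.7 m/s) or (contact force between the fingers and product_yellow below 0.05 N and linear speed of product_yellow above 0.7 m/s) or (contact force between the fingers and product_blue below 0.05 N and linear speed of product_blue above 0.7 m/s) or (contact force between the fingers and product_green below 0.05 N and linear speed of product_green above 0.7 m/s)).
It fails at once if a product vial is tipped over (angle between any of product_red_mid, product_yellow_mid, product_blue_mid, product_green_mid's own z axis and vertical above 0.7 rad).
It fails at once if a shield is shoved more than 40 mm out of place (distance of any of shield_red, shield_yellow, shield_blue, shield_green from where it was at the start of the episode above 0.04 m).
It fails at once if a small QC vial is knocked or moved more than 30 mm (distance of any of qc_red_mid, qc_blue_mid from where it was at the start of the episode above 0.03 m).
It also fails if it takes over 118 s, if anything falls off the work surface, if the arm or the gripper's body presses on something with over 40 N, if the wrist force passes 120 N, or if a joint passes its speed limit or range.

ROBOT

A 7-joint arm with a two-finger parallel gripper is mounted at the origin on the work surface. World frame = base frame: x ahead of the robot, y to its left, z up, the work surface at z = 0. Lengths are in m, angles in rad, forces in N, time in s.
With the tool pointing down it reaches from about 0.425 to 0.875 m from the base axis. Payload 4.7 kg.
Tool frame: the origin (TCP) lies midway between the tips of the shut fingers; the grasp point (between the pads) lies 19 mm behind it (manip.pinch_z is the distance from the TCP to the grasp point, in m); z points along the fingers, y is the line along which they close (so a half turn about z gives the same grasp; the last joint's range is limited). The gripper opens to 85 mm and grips with 20 to 120 N. Pads are 22 mm wide; open, the fingers measure 114 mm over their backs; the gripper's body (76 mm by 85 mm) begins 54 mm behind the grasp point. The pads swing forward as they close: fully open they stand 13 mm farther back than shut.
Start: joints at [1.286, 0.321, -0.07, 1.45, 0.023, 1.371, -0.057], TCP at [0.191, -0.621, 0.231] pointing down, gripper open.
Joint ranges: [-2.86, 2.86], [-0.3, 2.09], [-1.38, 1.24], [0.06, 2.45], [-1.56, 4.7], [0.09, 2.05], [-2.69, 2.69]. Speed limits (rad/s): [2.57, 2.57, 3.14, 3.14, 3.14, 3.14, 3.14].

INTERFACE

Orientations are given as [roll, pitch, yaw] about the fixed x, y, z axes, in that order (R = Rz(yaw) Ry(pitch) Rx(roll)).
In Python, from rig import manip gives the robot as it stands.
- The arm moves only by the shell command python3 -m inch 'ROWS' [FORCE]. ROWS is a JSON object of lists of equal length, an entry for each row: "offset": the shift along the tool's x, y, z in units of 30 mm (1.0 is 30 mm), a list of three; "turn": the turn, a rotation vector about the tool's x, y, z in units of 6 degrees (1.0 is 6 degrees), a list of three; "jaw": the closure, from 0 (fully open) to 1 (shut). In form: {"offset": [[tx, ty, tz], ...], "turn": [[wx, wy, wz], ...], "jaw": [jaw, ...]}. A call has 1 to 20 rows; each row shifts and turns the commanded pose from where the row before left it, along the tool's axes as they then stand; what a row does not reach is not made up. A row lasts 1/12 s, in which the tool goes at most 41.7 mm and 7.16 degrees, less where a joint would pass 70% of its speed; a pose out of reach is approached as far as the arm can. A call is refused whole if a number of a shift passes 1 or a number of a turn 1, either way. A call with a gripper value outside its range is refused whole. The fingers move at their own pace and stop on an object; FORCE is the grip in N (left out, the last holds). Time passes only in rows, so rows that do not move let the fingers close. It gives the time, the measured TCP pose, the force and the opening at its end, in the units of the state.
- manip.get_state(): the state, without advancing time (a new reading comes with each control period).
- manip.grab_frame(name): name is "side" or "top" or "wrist"; returns a dict with "color" (400x640x3 uint8, red, green, blue), "fx", "fy", "cx", "cy" (pixels), "R" (3x3) and "t" (3): a world point X has camera coordinates R X + t. Camera axes: x right, y down, z forward; pixel columns grow to the right and rows downward; lengths in m; the calibration is good to about 2 mm. The wrist camera is an equidistant fisheye: a pixel r from the principal point sees the ray r / f radians off the axis. A picture is of the moment at which its call begins. There is no depth.
- manip.finish_job(): hands the job in, once; it reports no verdict.
The state is a dict: "clock": time; "joint_pos": joint angles; "joint_velocities": joint speeds; "effort": joint torques, N m; "tool_pos": TCP position; "tool_rot": TCP orientation; "ft_force": force on the tool from outside, world axes, zero at the start; "ft_torque": the same for the moment, N m; "width": finger opening in m.
Only numpy, scipy, OpenCV 4.12 (cv2) and the standard library are available. Lean on these libraries where they do the work, as an engineer would, in place of code of your own. Each camera call takes 0.05 s, during which the arm holds its last target. There are 200 camera calls.

## Working session

There is one attempt and no reset: what is moved stays moved. The work goes in short steps, Python scripts to look and compute and a shell command to move; the robot and the scene stay as the last step left them, time stands still between calls to the robot, and variables do not carry over. Pictures are saved under pics/ and viewed, on a budget of 14 in all, crops included, one or two more only if the job needs it, and the job is handed in when it is done.

```bash
ls; mkdir -p pics; python3 - <<'E'
from rig import manip
import cv2
s=manip.get_state(); print(s, manip.pinch_z)
for n in("top","side"):
    f=manip.grab_frame(n); cv2.imwrite(f"pics/{n}0.png",f["color"][...,::-1])
    print(n,f["fx"],f["fy"],f["cx"],f["cy"],f["R"],f["t"])
E
```

```text
pics
{'clock': 0.0, 'joint_pos': array([ 1.286126  ,  0.32188716, -0.07009232,  1.45165582,  0.02261344,
        1.37080565, -0.05686043]), 'joint_velocities': array([-1.55408475e-03, -4.74179711e-04,  6.79556711e-05,  3.52342963e-04,
        9.55890776e-04,  2.58763713e-04,  9.73748361e-04]), 'effort': array([-1.35974551e-03, -4.93584323e+01, -3.83308958e-01, -3.14336729e+01,
        1.27249592e-02,  1.13652155e-02, -2.79520782e-05]), 'tool_pos': array([ 0.19112037, -0.62070915,  0.23019153]), 'tool_rot': array([-3.13962699e+00,  1.07752195e-04,  2.98850039e-01]), 'ft_force': array([ 0.32349182, -0.72263998,  0.24793388]), 'ft_torque': array([ 0.00219237, -0.04338553,  0.02956249]), 'width': 0.08510329848565111} 0.0187
top 497.50052672254157 497.50052672254157 318.8034797889388 197.94468455731703 [[ 0.02325282 -0.99956642 -0.01806315]
 [-0.98035448 -0.01925854 -0.19630129]
 [ 0.19586831  0.02227285 -0.98037724]] [0.00477804 0.54440872 1.16551427]
side 452.19187003386435 452.19187003386435 314.69813812411644 201.6852866872561 [[-0.98107834 -0.19355014  0.00486253]
 [-0.13043527  0.64218083 -0.75537436]
 [ 0.14308019 -0.74171566 -0.65527547]] [0.53617867 0.11768824 0.88696461]
```

View pics/top0.png

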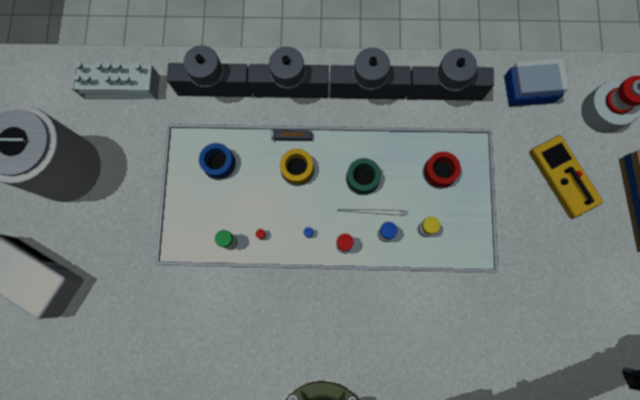

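View pics/side0.png

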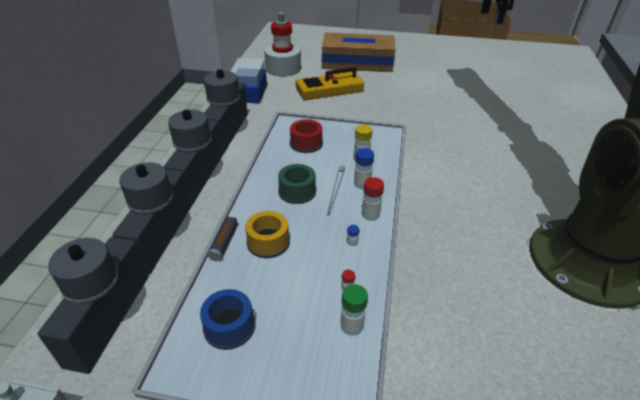

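The top view shows the product caps at about green (224,239), red (345,243), blue (388,231) and yellow (431,226). The QC vials are at (261,234) red and (308,232) blue. The shields are at blue (216,160), yellow (297,166), green (364,175) and red (442,169). The side view shows the same layout. Next I fit positions by matching model silhouettes in both views.

```bash
cat > vis.py <<'E'
import numpy as np, cv2
from rig import manip
from scipy.optimize import least_squares
HUE={'red':0,'yellow':24,'green':70,'blue':111}
def blob(img,col,seed,r=45):
    h=cv2.cvtColor(img,cv2.COLOR_RGB2HSV).astype(int)
    d=np.abs((h[...,0]-HUE[col]+90)%180-90)
    m=((d<(20 if col=='green' else 13))&(h[...,1]>105)&(h[...,2]>25)).astype(np.uint8)
    w=np.zeros_like(m); cv2.circle(w,tuple(int(v) for v in seed),r,1,-1); m&=w
    n,l,st,c=cv2.connectedComponentsWithStats(m)
    ok=[i for i in range(1,n) if st[i,4]>15]
    i=min(ok,key=lambda i:min(np.hypot(*(np.argwhere(l==i)[:,::-1]-seed).T)))
    return cv2.convexHull(np.argwhere(l==i)[:,::-1].astype(np.float32))
def cen(h):
    m=cv2.moments(h); return np.array([m['m10'],m['m01']])/m['m00']
def proj(f,X):
    c=X@f["R"].T+f["t"]; return np.c_[f["fx"]*c[:,0]/c[:,2]+f["cx"],f["fy"]*c[:,1]/c[:,2]+f["cy"]]
a=np.linspace(0,2*np.pi,60)
def cyl(p,rad,z0,z1):
    return np.r_[tuple(np.c_[p[0]+rad*np.cos(a),p[1]+rad*np.sin(a),0*a+p[2]+z] for z in(z0,z1))]
def fit(frames,hulls,rad,z0,z1,base=None,p0=(.6,0,0)):
    """base None -> solve base height too"""
    def res(q):
        p=np.r_[q,base] if base is not None else q
        return np.concatenate([cen(cv2.convexHull(proj(f,cyl(p,rad,z0,z1)).astype(np.float32)))-cen(h) for f,h in zip(frames,hulls)])
    s=least_squares(res,p0 if base is None else p0[:2],diff_step=1e-3,x_scale=.1)
    return s.x,np.abs(s.fun).max()
CAP=(.020,.066,.090); SH=(.042,.0,.050)
E
python3 - <<'E'
from vis import *
F=[manip.grab_frame(n) for n in("top","side")]
O={'v_red':((345,243),(373,186)),'v_yellow':((431,226),(363,132)),'v_blue':((388,231),(365,157)),'v_green':((224,239),(354,298)),
'qc_red':((261,234),(348,276)),'qc_blue':((308,232),(353,231)),
's_red':((430,169),(306,143)),'s_yellow':((285,166),(268,245)),'s_blue':((203,160),(228,330)),'s_green':((352,175),(297,195))}
for k,(u,v) in O.items():
    c=k.split('_')[1]
    H=[blob(f["color"],c,s) for f,s in zip(F,(u,v))]
    g=SH if k[0]=='s' else CAP if k[0]=='v' else (.012,.028,.040)
    print(k,*[np.r_[np.round(cen(h)),cv2.contourArea(h)] for h in H],*[np.round(fit(F,H,*g,base=b)[0],4) for b in(None,.003)],[round(fit(fs,hs,*g,base=.003)[1],2) for fs,hs in [(F,H)]])
E
```

```text
v_red [345. 242. 204.] [373.  187.  296.5] [ 0.4336 -0.0469  0.0045] [ 0.4337 -0.0476] [np.float64(0.32)]
v_yellow [431.  225.  214.5] [363. 132. 204.] [ 0.4778 -0.2489  0.005 ] [ 0.478  -0.2499] [np.float64(0.41)]
v_blue [388.  230.  216.5] [364.  157.  272.5] [ 0.4642 -0.1501  0.0036] [ 0.4643 -0.1503] [np.float64(0.2)]
v_green [224.  238.  197.5] [354.  298.  535.5] [0.4361 0.2383 0.0028] [0.4361 0.2384] [np.float64(0.29)]
qc_red [260. 234.  55.] [348. 276. 117.] [0.4548 0.1589 0.0028] [0.4548 0.159 ] [np.float64(0.25)]
qc_blue [308. 232.  55.] [353.  230.   98.5] [0.4616 0.0413 0.0024] [0.4616 0.0415] [np.float64(0.15)]
s_red [442.  169.  937.5] [306. 134. 789.] [ 0.6279 -0.2904  0.0068] [ 0.6288 -0.2924] [np.float64(0.8)]
s_yellow [297. 166. 900.] [ 267.   232.  1509.5] [0.629  0.075  0.0055] [0.6296 0.074 ] [np.float64(0.47)]
s_blue [217. 160. 915.] [ 227.  317. 2401.] [0.6404 0.2792 0.0038] [0.6406 0.279 ] [np.float64(0.22)]
s_green [363. 176. 834.] [296. 176. 608.] [ 0.605  -0.0922  0.0237] [ 0.6096 -0.1016] [np.float64(4.69)]
```

```bash
cat > go.py <<'E'
import numpy as np, sys
from rig import manip
from scipy.spatial.transform import Rotation as Ro
def need(x,y,z,yaw=np.pi/2):
    s=manip.get_state(); R=Ro.from_euler('xyz',s['tool_rot'])
    d=R.inv().apply(np.array([x,y,z])-s['tool_pos'])/.03
    w=(R.inv()*Ro.from_euler('xyz',[np.pi,0,yaw])).as_rotvec()/np.radians(6)
    print('clock',round(s['clock'],2),'tcp',s['tool_pos'].round(4),'rpy',s['tool_rot'].round(3),'w',round(s['width'],4),'F',s['ft_force'].round(1),'offset',d.round(2),'turn',w.round(2))
if __name__=='__main__': need(*map(float,sys.argv[1:]))
E
python3 - <<'E'
from vis import *
f=manip.grab_frame("top")
for c,s in {'red':(430,169),'yellow':(285,166),'blue':(203,160),'green':(352,175)}.items():
    print(c,np.round(fit([f],[blob(f["color"],c,s)],*SH,base=.004)[0],4))
E
python3 -m inch '{"offset":[[0,0,0],[0,0,0],[0,0,0],[0,0,0],[0,0,0],[0,0,0],[0,0,0],[0,0,0],[0,0,0],[0,0,0],[0,0,0],[0,0,0],[0,0,0],[0,0,0]],"turn":[[0,0,-1],[0,0,-1],[0,0,-1],[0,0,-1],[0,0,-1],[0,0,-1],[0,0,-1],[0,0,-1],[0,0,-1],[0,0,-1],[0,0,-1],[0,0,-1],[0,0,-0.15],[0,0,0]],"jaw":[0,0,0,0,0,0,0,0,0,0,0,0,0,0]}' 40
python3 go.py .478 -.249 .18
```

```text
red [ 0.6287 -0.2911]
yellow [0.6297 0.0751]
blue [0.6408 0.2791]
green [ 0.6077 -0.0936]
clock: 1.42
tool_pos: [0.1912, -0.6212, 0.2312]
tool_rot: [3.142, -0.0, 1.569]
ft_force: [0.5, -0.6, 0.0]
width: 0.0853
clock 1.42 tcp [ 0.1912 -0.6212  0.2312] rpy [ 3.142 -0.     1.569] w 0.0853 F [ 0.5 -0.6  0. ] offset [12.42  9.54  1.71] turn [ 0.   -0.   -0.02]
```

```bash
python3 -m inch '{"offset":[[0.78,0.6,0.1],[0.78,0.6,0.1],[0.78,0.6,0.1],[0.78,0.6,0.1],[0.78,0.6,0.1],[0.78,0.6,0.1],[0.78,0.6,0.1],[0.78,0.6,0.1],[0.78,0.6,0.1],[0.78,0.6,0.1],[0.78,0.6,0.1],[0.78,0.6,0.1],[0.78,0.6,0.1],[0.78,0.6,0.1],[0.78,0.6,0.1],[0.72,0.54,0.1],[0,0,0],[0,0,0]],"turn":[[0,0,0],[0,0,0],[0,0,0],[0,0,0],[0,0,0],[0,0,0],[0,0,0],[0,0,0],[0,0,0],[0,0,0],[0,0,0],[0,0,0],[0,0,0],[0,0,0],[0,0,0],[0,0,0],[0,0,0],[0,0,0]],"jaw":[0,0,0,0,0,0,0,0,0,0,0,0,0,0,0,0,0,0]}'
python3 go.py .478 -.249 .066
python3 - <<'E'
from rig import manip; import cv2
cv2.imwrite("pics/w1.png",manip.grab_frame("wrist")["color"][...,::-1])
E
```

```text
clock: 2.92
tool_pos: [0.4783, -0.2467, 0.1833]
tool_rot: [-3.142, -0.0, 1.573]
ft_force: [-0.3, -1.1, 0.4]
width: 0.0852
clock 2.92 tcp [ 0.4783 -0.2467  0.1833] rpy [-3.142 -0.     1.573] w 0.0852 F [-0.3 -1.1  0.4] offset [-0.08 -0.01  3.91] turn [-0.   -0.    0.02]
```

View pics/w1.png

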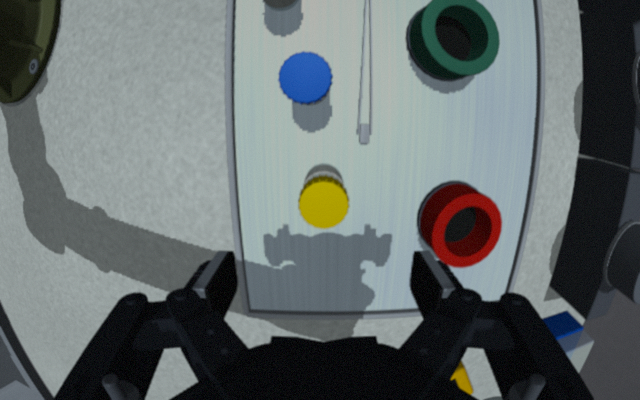

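The wrist view shows the yellow cap at (323,203), midway between the fingers at about x=222 and x=425. The red shield is at (460,225). I'll cross-check the estimates against the wrist calibration.

```bash
cat >> vis.py <<'E'
def wproj(f,X):
    c=X@f["R"].T+f["t"]; r=np.hypot(c[:,0],c[:,1]); th=np.arctan2(r,c[:,2])
    return np.c_[f["fx"]*th*c[:,0]/r+f["cx"],f["fy"]*th*c[:,1]/r+f["cy"]]
def wfit(f,h,rad,z,p0):
    """fisheye: fit the xy of a horizontal disc at height z to hull h"""
    return least_squares(lambda q:cen(wproj(f,np.c_[q[0]+rad*np.cos(a),q[1]+rad*np.sin(a),0*a+z]).astype(np.float32))-cen(h),p0,diff_step=1e-3,x_scale=.1).x
E
python3 - <<'E'
from vis import *
f=manip.grab_frame("wrist")
print('yellow',wfit(f,blob(f["color"],'yellow',(323,203)),.02,.094,(.478,-.249)))
print('blue',wfit(f,blob(f["color"],'blue',(305,78)),.02,.094,(.464,-.15)))
print('red shield rim pts',wproj(f,np.array([[.6287,-.2911,.054],[.6077,-.0936,.054]])))
E
```

```text
yellow [ 0.47849043 -0.24491931]
blue [ 0.46482175 -0.14863647]
red shield rim pts [[469.87888314 231.97682114]
 [463.47488029  31.65680846]]
```

```bash
python3 -m inch '{"offset":[[-0.04,0,0.7],[0,0,0.7],[0,0,0.7],[0,0,0.7],[0,0,0.7],[0,0,0.6],[0,0,0],[0,0,0],[0,0,0],[0,0,0],[0,0,0],[0,0,0],[0,0,0],[0,0,0],[0,0,0],[0,0,0]],"turn":[[0,0,0],[0,0,0],[0,0,0],[0,0,0],[0,0,0],[0,0,0],[0,0,0],[0,0,0],[0,0,0],[0,0,0],[0,0,0],[0,0,0],[0,0,0],[0,0,0],[0,0,0],[0,0,0]],"jaw":[0,0,0,0,0,0,0,0,1,1,1,1,1,1,1,1]}' 40
python3 go.py .6297 .0751 .195
```

```text
clock: 4.35
tool_pos: [0.4781, -0.2502, 0.0615]
tool_rot: [3.14, 0.001, 1.571]
ft_force: [0.3, -0.1, 5.5]
width: 0.039
clock 4.35 tcp [ 0.4781 -0.2502  0.0615] rpy [3.140e+00 1.000e-03 1.571e+00] w 0.039 F [ 0.3 -0.1  5.5] offset [10.84  5.06 -4.46] turn [0.01 0.01 0.  ]
```

```bash
python3 -m inch '{"offset":[[0,0,-0.4],[0,0,-0.7],[0,0,-0.7],[0,0,-0.7],[0,0,-0.7],[0,0,-0.7],[0,0,-0.5],[0,0,-0.1],[0,0,0],[0,0,0]],"turn":[[0,0,0],[0,0,0],[0,0,0],[0,0,0],[0,0,0],[0,0,0],[0,0,0],[0,0,0],[0,0,0],[0,0,0]],"jaw":[1,1,1,1,1,1,1,1,1,1]}'
python3 -m inch '{"offset":[[0.3,0.14,0],[0.5,0.25,0],[0.6,0.28,0],[0.6,0.28,0],[0.6,0.28,0],[0.6,0.28,0],[0.6,0.28,0],[0.6,0.28,0],[0.6,0.28,0],[0.6,0.28,0],[0.6,0.28,0],[0.6,0.28,0],[0.6,0.28,0],[0.6,0.28,0],[0.6,0.28,0],[0.6,0.28,0],[0.6,0.28,0],[0.6,0.28,0],[0.5,0.2,0],[0,0,0]],"turn":[[0,0,0],[0,0,0],[0,0,0],[0,0,0],[0,0,0],[0,0,0],[0,0,0],[0,0,0],[0,0,0],[0,0,0],[0,0,0],[0,0,0],[0,0,0],[0,0,0],[0,0,0],[0,0,0],[0,0,0],[0,0,0],[0,0,0],[0,0,0]],"jaw":[1,1,1,1,1,1,1,1,1,1,1,1,1,1,1,1,1,1,1,1]}'
python3 go.py .6297 .0751 .0735
python3 - <<'E'
from vis import *
for n in("side","wrist"): cv2.imwrite(f"pics/{n}2.png",manip.grab_frame(n)["color"][...,::-1])
a=cv2.imread("pics/side2.png")[120:400,150:450];b=cv2.imread("pics/wrist2.png")[0:280,150:500]
cv2.imwrite("pics/c2.png",np.hstack([a,b]))
E
```

```text
clock: 5.18
tool_pos: [0.4768, -0.2495, 0.1946]
tool_rot: [-3.14, -0.0, 1.571]
ft_force: [1.1, -0.1, -1.1]
width: 0.0389
clock: 6.85
tool_pos: [0.6286, 0.0834, 0.1938]
tool_rot: [-3.139, -0.004, 1.577]
ft_force: [-0.8, 1.0, -0.0]
width: 0.0391
clock 6.85 tcp [0.6286 0.0834 0.1938] rpy [-3.139 -0.004  1.577] w 0.0391 F [-0.8  1.  -0. ] offset [-0.29  0.04  4.01] turn [-0.02 -0.04  0.06]
```

View pics/c2.png

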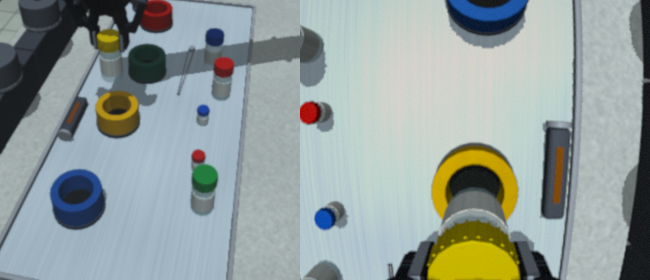

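Vial held upright above the yellow shield. In the wrist crop the well is at (474,182) and the glass is coming in from below it. The arm is still settling, so I hold and re-read.

```bash
python3 -m inch '{"offset":[[0,0,0],[0,0,0],[0,0,0],[0,0,0]],"turn":[[0,0,0],[0,0,0],[0,0,0],[0,0,0]],"jaw":[1,1,1,1]}'
python3 go.py .6297 .0751 .0735
```

```text
clock: 7.28
tool_pos: [0.6293, 0.0763, 0.1953]
tool_rot: [-3.142, 0.001, 1.57]
ft_force: [0.1, -0.0, -1.3]
width: 0.039
clock 7.28 tcp [0.6293 0.0763 0.1953] rpy [-3.142e+00  1.000e-03  1.570e+00] w 0.039 F [ 0.1 -0.  -1.3] offset [-0.04  0.01  4.06] turn [-0.    0.01 -0.01]
```

```bash
python3 -m inch '{"offset":[[-0.04,0,0.4],[0,0,0.6],[0,0,0.6],[0,0,0.6],[0,0,0.6],[0,0,0.5],[0,0,0.3],[0,0,0.15],[0,0,0.1],[0,0,0.1],[0,0,0.05],[0,0,0],[0,0,0],[0,0,0]],"turn":[[0,0,0],[0,0,0],[0,0,0],[0,0,0],[0,0,0],[0,0,0],[0,0,0],[0,0,0],[0,0,0],[0,0,0],[0,0,0],[0,0,0],[0,0,0],[0,0,0]],"jaw":[1,1,1,1,1,1,1,1,1,1,1,1,1,1]}'
```

```text
clock: 8.45
tool_pos: [0.6297, 0.0762, 0.0759]
tool_rot: [3.141, 0.0, 1.571]
ft_force: [-0.1, -0.2, -1.7]
width: 0.0389
```

```bash
python3 -m inch '{"offset":[[0,0,0.05],[0,0,0.05],[0,0,0],[0,0,0],[0,0,0]],"turn":[[0,0,0],[0,0,0],[0,0,0],[0,0,0],[0,0,0]],"jaw":[1,1,1,1,1]}'
```

```text
clock: 8.87
tool_pos: [0.6299, 0.0763, 0.0736]
tool_rot: [3.14, 0.0, 1.571]
ft_force: [-1.5, -0.7, 5.8]
width: 0.0391
```

```bash
python3 -m inch '{"offset":[[0,0,0],[0,0,0],[0,0,0],[0,0,0],[0,0,0],[0,0,0],[0,0,-0.3],[0,0,-0.6],[0,0,-0.8],[0,0,-0.8],[0,0,-0.8],[0,0,-0.8],[0,0,0],[0,0,0]],"turn":[[0,0,0],[0,0,0],[0,0,0],[0,0,0],[0,0,0],[0,0,0],[0,0,0],[0,0,0],[0,0,0],[0,0,0],[0,0,0],[0,0,0],[0,0,0],[0,0,0]],"jaw":[0,0,0,0,0,0,0,0,0,0,0,0,0,0]}'
python3 - <<'E'
from vis import *
f=manip.grab_frame("wrist"); cv2.imwrite("pics/w3.png",f["color"][...,::-1])
print(wproj(f,np.array([[.6297,.0751,.106],[.6297,.0751,.054]])), manip.get_state()['clock'])
E
python3 go.py .464 -.150 .195
```

```text
clock: 10.03
tool_pos: [0.6304, 0.0766, 0.1976]
tool_rot: [3.138, -0.0, 1.571]
ft_force: [0.6, -0.4, -0.4]
width: 0.0851
[[321.71301419 205.3701319 ]
 [321.77756639 189.06682039]] 10.0833
clock 10.08 tcp [0.6295 0.0762 0.1959] rpy [3.141 0.    1.571] w 0.0854 F [ 0.2 -0.5 -1.1] offset [-7.54 -5.52  0.03] turn [0.01 0.   0.  ]
```

View pics/w3.png

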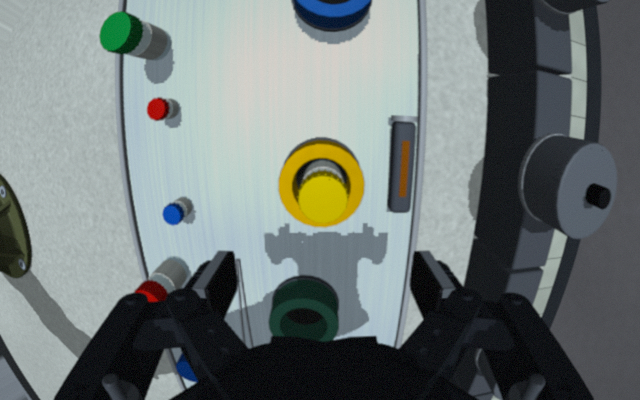

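Yellow vial is seated: its cap is at (323,200) inside the ring centred at about (321,182), upright and matching the prediction. Next is blue.

```bash
python3 -m inch '{"offset":[[-0.3,-0.2,0],[-0.6,-0.4,0],[-0.7,-0.5,0],[-0.7,-0.5,0],[-0.7,-0.5,0],[-0.7,-0.5,0],[-0.7,-0.5,0],[-0.7,-0.5,0],[-0.7,-0.5,0],[-0.7,-0.5,0],[-0.6,-0.5,0],[-0.44,-0.42,0],[0,0,0],[0,0,0],[0,0,0]],"turn":[[0,0,0],[0,0,0],[0,0,0],[0,0,0],[0,0,0],[0,0,0],[0,0,0],[0,0,0],[0,0,0],[0,0,0],[0,0,0],[0,0,0],[0,0,0],[0,0,0],[0,0,0]],"jaw":[0,0,0,0,0,0,0,0,0,0,0,0,0,0,0]}'
python3 go.py .464 -.150 .0615
```

```text
clock: 11.33
tool_pos: [0.4635, -0.1496, 0.1947]
tool_rot: [-3.141, -0.001, 1.571]
ft_force: [0.6, 0.0, -1.1]
width: 0.0856
clock 11.33 tcp [ 0.4635 -0.1496  0.1947] rpy [-3.141e+00 -1.000e-03  1.571e+00] w 0.0856 F [ 0.6  0.  -1.1] offset [-0.02  0.02  4.44] turn [-0.01 -0.01  0.  ]
```

```bash
python3 -m inch '{"offset":[[0,0.02,0.6],[0,0,0.8],[0,0,0.8],[0,0,0.8],[0,0,0.8],[0,0,0.6],[0,0,0.04],[0,0,0],[0,0,0],[0,0,0],[0,0,0],[0,0,0],[0,0,0],[0,0,0],[0,0,0],[0,0,0]],"turn":[[0,0,0],[0,0,0],[0,0,0],[0,0,0],[0,0,0],[0,0,0],[0,0,0],[0,0,0],[0,0,0],[0,0,0],[0,0,0],[0,0,0],[0,0,0],[0,0,0],[0,0,0],[0,0,0]],"jaw":[0,0,0,0,0,0,0,0,0,1,1,1,1,1,1,1]}'
python3 -m inch '{"offset":[[0,0,-0.4],[0,0,-0.7],[0,0,-0.7],[0,0,-0.7],[0,0,-0.7],[0,0,-0.7],[0,0,-0.5],[0,0,-0.1],[0,0,0],[0,0,0]],"turn":[[0,0,0],[0,0,0],[0,0,0],[0,0,0],[0,0,0],[0,0,0],[0,0,0],[0,0,0],[0,0,0],[0,0,0]],"jaw":[1,1,1,1,1,1,1,1,1,1]}'
python3 go.py .6408 .2791 .196
```

```text
clock: 12.67
tool_pos: [0.4649, -0.1504, 0.063]
tool_rot: [3.141, 0.001, 1.571]
ft_force: [-2.2, -0.4, 6.4]
width: 0.0389
clock: 13.5
tool_pos: [0.4639, -0.15, 0.1964]
tool_rot: [-3.141, -0.0, 1.571]
ft_force: [-0.3, 0.7, -1.4]
width: 0.0388
clock 13.5 tcp [ 0.4639 -0.15    0.1964] rpy [-3.141 -0.     1.571] w 0.0388 F [-0.3  0.7 -1.4] offset [1.43e+01 5.90e+00 1.00e-02] turn [-0.01 -0.    0.  ]
```

```bash
python3 -m inch '{"offset":[[0.3,0.1,0],[0.6,0.25,0],[0.8,0.33,0],[0.8,0.33,0],[0.8,0.33,0],[0.8,0.33,0],[0.8,0.33,0],[0.8,0.33,0],[0.8,0.33,0],[0.8,0.33,0],[0.8,0.33,0],[0.8,0.33,0],[0.8,0.33,0],[0.8,0.33,0],[0.8,0.33,0],[0.8,0.33,0],[0.8,0.33,0],[0.8,0.33,0],[0.4,0.15,0],[0.2,0.12,0]],"turn":[[0,0,0],[0,0,0],[0,0,0],[0,0,0],[0,0,0],[0,0,0],[0,0,0],[0,0,0],[0,0,0],[0,0,0],[0,0,0],[0,0,0],[0,0,0],[0,0,0],[0,0,0],[0,0,0],[0,0,0],[0,0,0],[0,0,0],[0,0,0]],"jaw":[1,1,1,1,1,1,1,1,1,1,1,1,1,1,1,1,1,1,1,1]}'
python3 -m inch '{"offset":[[0,0,0],[0,0,0],[0,0,0],[0,0,0],[0,0,0]],"turn":[[0,0,0],[0,0,0],[0,0,0],[0,0,0],[0,0,0]],"jaw":[1,1,1,1,1]}'
python3 go.py .6408 .2791 .0775
```

```text
clock: 15.17
tool_pos: [0.6395, 0.2829, 0.195]
tool_rot: [-3.138, -0.002, 1.575]
ft_force: [-0.4, 0.8, -0.7]
width: 0.0387
clock: 15.58
tool_pos: [0.6415, 0.2775, 0.1972]
tool_rot: [3.141, 0.001, 1.569]
ft_force: [0.5, -0.3, -1.9]
width: 0.0387
clock 15.58 tcp [0.6415 0.2775 0.1972] rpy [3.141e+00 1.000e-03 1.569e+00] w 0.0387 F [ 0.5 -0.3 -1.9] offset [ 0.06 -0.03  3.99] turn [ 0.    0.01 -0.01]
```

```bash
python3 -m inch '{"offset":[[0.04,-0.02,0.4],[0,0,0.6],[0,0,0.6],[0,0,0.6],[0,0,0.6],[0,0,0.5],[0,0,0.3],[0,0,0.15],[0,0,0.1],[0,0,0.1],[0,0,0.05],[0,0,0.05],[0,0,0.03],[0,0,0],[0,0,0],[0,0,0]],"turn":[[0,0,0],[0,0,0],[0,0,0],[0,0,0],[0,0,0],[0,0,0],[0,0,0],[0,0,0],[0,0,0],[0,0,0],[0,0,0],[0,0,0],[0,0,0],[0,0,0],[0,0,0],[0,0,0]],"jaw":[1,1,1,1,1,1,1,1,1,1,1,1,1,1,1,1]}'
```

```text
clock: 16.92
tool_pos: [0.641, 0.2803, 0.0752]
tool_rot: [3.141, -0.0, 1.571]
ft_force: [0.0, 0.5, -0.4]
width: 0.0391
```

```bash
python3 -m inch '{"offset":[[0,0,0.05],[0,0,0],[0,0,0]],"turn":[[0,0,0],[0,0,0],[0,0,0]],"jaw":[1,1,1]}'
python3 -m inch '{"offset":[[0,0,0],[0,0,0],[0,0,0],[0,0,0],[0,0,0],[0,0,0],[0,0,-0.3],[0,0,-0.6],[0,0,-0.8],[0,0,-0.8],[0,0,-0.8],[0,0,-0.8],[0,0,0],[0,0,0],[0,0,0]],"turn":[[0,0,0],[0,0,0],[0,0,0],[0,0,0],[0,0,0],[0,0,0],[0,0,0],[0,0,0],[0,0,0],[0,0,0],[0,0,0],[0,0,0],[0,0,0],[0,0,0],[0,0,0]],"jaw":[0,0,0,0,0,0,0,0,0,0,0,0,0,0,0]}'
python3 - <<'E'
from vis import *
f=manip.grab_frame("wrist"); cv2.imwrite("pics/w4.png",f["color"][...,::-1])
E
python3 go.py .436 .238 .195
```

```text
clock: 17.17
tool_pos: [0.641, 0.2806, 0.0751]
tool_rot: [3.14, -0.0, 1.571]
ft_force: [-2.0, -1.1, 6.8]
width: 0.0386
clock: 18.42
tool_pos: [0.6405, 0.28, 0.1961]
tool_rot: [-3.142, 0.0, 1.571]
ft_force: [0.7, -0.5, -0.3]
width: 0.086
clock 18.47 tcp [0.6403 0.2797 0.1953] rpy [-3.140e+00  1.000e-03  1.571e+00] w 0.0857 F [-0.8 -0.3 -0.9] offset [-1.39 -6.81  0.02] turn [-0.01  0.01  0.  ]
```

View pics/w4.png

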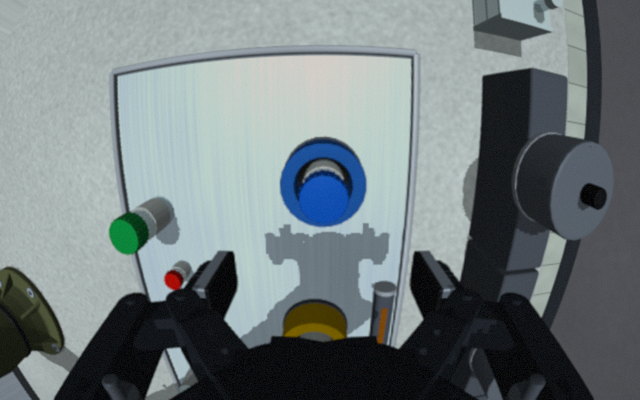

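Blue vial is seated: cap at (323,198), ring at (323,181). Next is green, standing at (130,232) in this view.

```bash
python3 -m inch '{"offset":[[-0.06,-0.3,0],[-0.13,-0.6,0],[-0.14,-0.7,0],[-0.14,-0.7,0],[-0.14,-0.7,0],[-0.14,-0.7,0],[-0.14,-0.7,0],[-0.14,-0.7,0],[-0.14,-0.7,0],[-0.12,-0.6,0],[-0.1,-0.41,0],[0,0,0],[0,0,0],[0,0,0],[0,0,0]],"turn":[[0,0,0],[0,0,0],[0,0,0],[0,0,0],[0,0,0],[0,0,0],[0,0,0],[0,0,0],[0,0,0],[0,0,0],[0,0,0],[0,0,0],[0,0,0],[0,0,0],[0,0,0]],"jaw":[0,0,0,0,0,0,0,0,0,0,0,0,0,0,0]}'
python3 go.py .436 .238 .0625
```

```text
clock: 19.72
tool_pos: [0.4371, 0.2383, 0.1959]
tool_rot: [-3.141, -0.001, 1.571]
ft_force: [-0.4, -0.1, 0.4]
width: 0.085
clock 19.72 tcp [0.4371 0.2383 0.1959] rpy [-3.141e+00 -1.000e-03  1.571e+00] w 0.085 F [-0.4 -0.1  0.4] offset [-0.01 -0.03  4.45] turn [-0.   -0.01 -0.  ]
```

```bash
python3 -m inch '{"offset":[[0,-0.03,0.6],[0,0,0.8],[0,0,0.8],[0,0,0.8],[0,0,0.8],[0,0,0.6],[0,0,0.04],[0,0,0],[0,0,0],[0,0,0],[0,0,0],[0,0,0],[0,0,0],[0,0,0],[0,0,0],[0,0,0]],"turn":[[0,0,0],[0,0,0],[0,0,0],[0,0,0],[0,0,0],[0,0,0],[0,0,0],[0,0,0],[0,0,0],[0,0,0],[0,0,0],[0,0,0],[0,0,0],[0,0,0],[0,0,0],[0,0,0]],"jaw":[0,0,0,0,0,0,0,0,0,1,1,1,1,1,1,1]}'
python3 -m inch '{"offset":[[0,0,-0.4],[0,0,-0.7],[0,0,-0.7],[0,0,-0.7],[0,0,-0.7],[0,0,-0.7],[0,0,-0.5],[0,0,-0.1],[0,0,0],[0,0,0]],"turn":[[0,0,0],[0,0,0],[0,0,0],[0,0,0],[0,0,0],[0,0,0],[0,0,0],[0,0,0],[0,0,0],[0,0,0]],"jaw":[1,1,1,1,1,1,1,1,1,1]}'
python3 go.py .6077 -.0936 .196
```

```text
clock: 21.05
tool_pos: [0.4362, 0.2386, 0.0638]
tool_rot: [3.14, 0.0, 1.571]
ft_force: [-0.0, -2.0, 6.9]
width: 0.0391
clock: 21.88
tool_pos: [0.435, 0.238, 0.1973]
tool_rot: [-3.141, 0.001, 1.571]
ft_force: [-0.4, 0.1, -0.9]
width: 0.0389
clock 21.88 tcp [0.435  0.238  0.1973] rpy [-3.141e+00  1.000e-03  1.571e+00] w 0.0389 F [-0.4  0.1 -0.9] offset [-11.05   5.75   0.05] turn [-0.01  0.01  0.  ]
```

```bash
python3 -m inch '{"offset":[[-0.3,0.15,0],[-0.5,0.25,0],[-0.6,0.31,0],[-0.6,0.31,0],[-0.6,0.31,0],[-0.6,0.31,0],[-0.6,0.31,0],[-0.6,0.31,0],[-0.6,0.31,0],[-0.6,0.31,0],[-0.6,0.31,0],[-0.6,0.31,0],[-0.6,0.31,0],[-0.6,0.31,0],[-0.6,0.31,0],[-0.6,0.31,0],[-0.6,0.31,0],[-0.6,0.31,0],[-0.45,0.27,0],[-0.2,0.12,0]],"turn":[[0,0,0],[0,0,0],[0,0,0],[0,0,0],[0,0,0],[0,0,0],[0,0,0],[0,0,0],[0,0,0],[0,0,0],[0,0,0],[0,0,0],[0,0,0],[0,0,0],[0,0,0],[0,0,0],[0,0,0],[0,0,0],[0,0,0],[0,0,0]],"jaw":[1,1,1,1,1,1,1,1,1,1,1,1,1,1,1,1,1,1,1,1]}'
python3 -m inch '{"offset":[[0,0,0],[0,0,0],[0,0,0],[0,0,0],[0,0,0]],"turn":[[0,0,0],[0,0,0],[0,0,0],[0,0,0],[0,0,0]],"jaw":[1,1,1,1,1]}'
python3 go.py .6077 -.0936 .0755
python3 - <<'E'
from vis import *
f=manip.grab_frame("wrist"); cv2.imwrite("pics/w5.png",f["color"][...,::-1])
E
```

```text
clock: 23.55
tool_pos: [0.6089, -0.0967, 0.1972]
tool_rot: [-3.141, 0.001, 1.568]
ft_force: [0.4, -0.3, -1.1]
width: 0.039
clock: 23.97
tool_pos: [0.6079, -0.0918, 0.1983]
tool_rot: [3.141, 0.0, 1.573]
ft_force: [-0.6, 1.0, -0.6]
width: 0.0385
clock 23.97 tcp [ 0.6079 -0.0918  0.1983] rpy [3.141 0.    1.573] w 0.0385 F [-0.6  1.  -0.6] offset [-0.06 -0.01  4.09] turn [0.   0.   0.02]
```

View pics/w5.png

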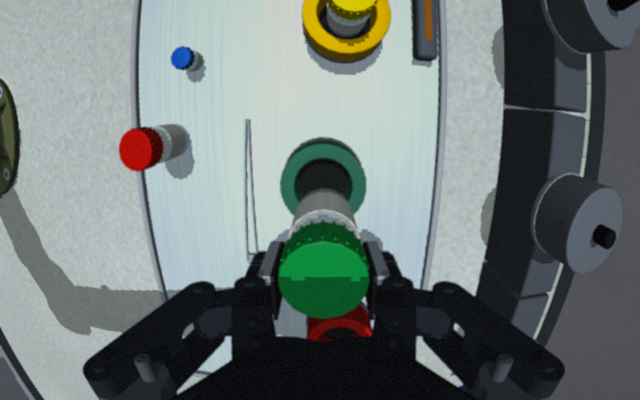

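The green ring is at (323,183), the same spot relative to the tool as in the earlier successful placements. Lowering.

```bash
python3 -m inch '{"offset":[[-0.04,0,0.4],[0,0,0.6],[0,0,0.6],[0,0,0.6],[0,0,0.6],[0,0,0.5],[0,0,0.3],[0,0,0.15],[0,0,0.1],[0,0,0.1],[0,0,0.05],[0,0,0.05],[0,0,0.05],[0,0,0.03],[0,0,0],[0,0,0],[0,0,0]],"turn":[[0,0,0],[0,0,0],[0,0,0],[0,0,0],[0,0,0],[0,0,0],[0,0,0],[0,0,0],[0,0,0],[0,0,0],[0,0,0],[0,0,0],[0,0,0],[0,0,0],[0,0,0],[0,0,0],[0,0,0]],"jaw":[1,1,1,1,1,1,1,1,1,1,1,1,1,1,1,1,1]}'
```

```text
clock: 25.43
tool_pos: [0.6088, -0.0944, 0.0759]
tool_rot: [3.14, 0.001, 1.571]
ft_force: [-2.0, -0.2, 5.9]
width: 0.0389
```

```bash
python3 -m inch '{"offset":[[0,0,0],[0,0,0],[0,0,0],[0,0,0],[0,0,0],[0,0,0],[0,0,-0.3],[0,0,-0.6],[0,0,-0.8],[0,0,-0.8],[0,0,-0.8],[0,0,-0.8],[0,0,0],[0,0,0],[0,0,0]],"turn":[[0,0,0],[0,0,0],[0,0,0],[0,0,0],[0,0,0],[0,0,0],[0,0,0],[0,0,0],[0,0,0],[0,0,0],[0,0,0],[0,0,0],[0,0,0],[0,0,0],[0,0,0]],"jaw":[0,0,0,0,0,0,0,0,0,0,0,0,0,0,0]}'
python3 go.py .4335 -.0472 .195
```

```text
clock: 26.68
tool_pos: [0.6078, -0.0943, 0.1969]
tool_rot: [-3.141, 0.0, 1.571]
ft_force: [-0.6, -0.3, -0.4]
width: 0.0855
clock 26.68 tcp [ 0.6078 -0.0943  0.1969] rpy [-3.141  0.     1.571] w 0.0855 F [-0.6 -0.3 -0.4] offset [ 1.57 -5.81  0.07] turn [-0.  0.  0.]
```

```bash
python3 -m inch '{"offset":[[0.08,-0.3,0],[0.16,-0.6,0],[0.19,-0.7,0],[0.19,-0.7,0],[0.19,-0.7,0],[0.19,-0.7,0],[0.19,-0.7,0],[0.19,-0.7,0],[0.15,-0.45,0],[0.1,-0.26,0],[0,0,0],[0,0,0],[0,0,0],[0,0,0],[0,0,0]],"turn":[[0,0,0],[0,0,0],[0,0,0],[0,0,0],[0,0,0],[0,0,0],[0,0,0],[0,0,0],[0,0,0],[0,0,0],[0,0,0],[0,0,0],[0,0,0],[0,0,0],[0,0,0]],"jaw":[0,0,0,0,0,0,0,0,0,0,0,0,0,0,0]}'
python3 go.py .4335 -.0472 .0625; python3 -c "
from rig import manip; print(manip.get_state()['joint_pos'].round(2))"
```

```text
clock: 27.93
tool_pos: [0.4343, -0.0455, 0.1969]
tool_rot: [-3.141, -0.001, 1.571]
ft_force: [-0.0, -0.2, 0.7]
width: 0.0852
clock 27.93 tcp [ 0.4343 -0.0455  0.1969] rpy [-3.141e+00 -1.000e-03  1.571e+00] w 0.0852 F [-0.  -0.2  0.7] offset [-0.06 -0.03  4.48] turn [-0.   -0.01  0.  ]
[ 0.8  -0.11 -0.69  1.97 -0.08  1.26  0.13]
```

```bash
python3 -m inch '{"offset":[[-0.05,-0.03,0.6],[0,0,0.8],[0,0,0.8],[0,0,0.8],[0,0,0.8],[0,0,0.6],[0,0,0.06],[0,0,0],[0,0,0],[0,0,0],[0,0,0],[0,0,0],[0,0,0],[0,0,0],[0,0,0],[0,0,0]],"turn":[[0,0,0],[0,0,0],[0,0,0],[0,0,0],[0,0,0],[0,0,0],[0,0,0],[0,0,0],[0,0,0],[0,0,0],[0,0,0],[0,0,0],[0,0,0],[0,0,0],[0,0,0],[0,0,0]],"jaw":[0,0,0,0,0,0,0,0,0,1,1,1,1,1,1,1]}'
python3 -m inch '{"offset":[[0,0,-0.4],[0,0,-0.7],[0,0,-0.7],[0,0,-0.7],[0,0,-0.7],[0,0,-0.7],[0,0,-0.5],[0,0,-0.1],[0,0,0],[0,0,0]],"turn":[[0,0,0],[0,0,0],[0,0,0],[0,0,0],[0,0,0],[0,0,0],[0,0,0],[0,0,0],[0,0,0],[0,0,0]],"jaw":[1,1,1,1,1,1,1,1,1,1]}'
python3 go.py .6287 -.2911 .196
```

```text
clock: 29.27
tool_pos: [0.4336, -0.0471, 0.0641]
tool_rot: [3.14, 0.001, 1.571]
ft_force: [-0.1, -0.2, 6.3]
width: 0.0385
clock: 30.1
tool_pos: [0.4322, -0.0469, 0.1973]
tool_rot: [-3.14, -0.0, 1.571]
ft_force: [-0.8, 0.3, -1.5]
width: 0.039
clock 30.1 tcp [ 0.4322 -0.0469  0.1973] rpy [-3.14  -0.     1.571] w 0.039 F [-0.8  0.3 -1.5] offset [-8.14  6.55  0.03] turn [-0.01 -0.    0.  ]
```

```bash
python3 -m inch '{"offset":[[-0.2,0.16,0],[-0.4,0.32,0],[-0.5,0.4,0],[-0.5,0.4,0],[-0.5,0.4,0],[-0.5,0.4,0],[-0.5,0.4,0],[-0.5,0.4,0],[-0.5,0.4,0],[-0.5,0.4,0],[-0.5,0.4,0],[-0.5,0.4,0],[-0.5,0.4,0],[-0.5,0.4,0],[-0.5,0.4,0],[-0.5,0.4,0],[-0.34,0.3,0],[-0.2,0.17,0],[0,0,0],[0,0,0]],"turn":[[0,0,0],[0,0,0],[0,0,0],[0,0,0],[0,0,0],[0,0,0],[0,0,0],[0,0,0],[0,0,0],[0,0,0],[0,0,0],[0,0,0],[0,0,0],[0,0,0],[0,0,0],[0,0,0],[0,0,0],[0,0,0],[0,0,0],[0,0,0]],"jaw":[1,1,1,1,1,1,1,1,1,1,1,1,1,1,1,1,1,1,1,1]}'
python3 -m inch '{"offset":[[0,0,0],[0,0,0],[0,0,0],[0,0,0]],"turn":[[0,0,0],[0,0,0],[0,0,0],[0,0,0]],"jaw":[1,1,1,1]}'
python3 go.py .6287 -.2911 .076
python3 - <<'E'
from vis import *
f=manip.grab_frame("wrist"); cv2.imwrite("pics/w6.png",f["color"][...,::-1])
E
```

```text
clock: 31.77
tool_pos: [0.629, -0.2907, 0.1967]
tool_rot: [-3.14, -0.002, 1.571]
ft_force: [-0.5, 0.2, -1.5]
width: 0.0393
clock: 32.1
tool_pos: [0.6293, -0.2906, 0.1988]
tool_rot: [3.141, 0.001, 1.572]
ft_force: [0.4, -0.4, -0.8]
width: 0.0387
clock 32.1 tcp [ 0.6293 -0.2906  0.1988] rpy [3.141e+00 1.000e-03 1.572e+00] w 0.0387 F [ 0.4 -0.4 -0.8] offset [-0.01 -0.02  4.09] turn [0.   0.01 0.01]
```

View pics/w6.png

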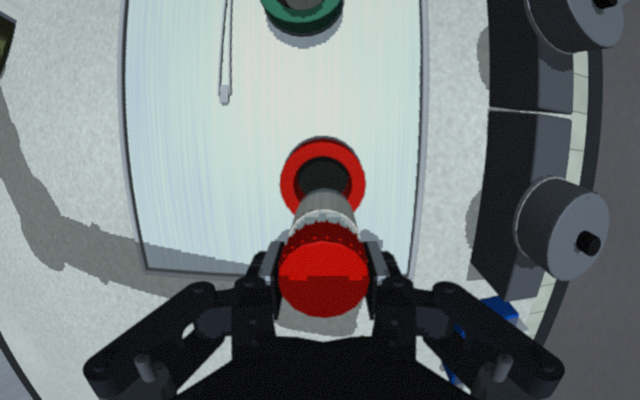

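The red ring is at (322,180), the same alignment as before. Lowering.

```bash
python3 -m inch '{"offset":[[0,-0.02,0.4],[0,0,0.6],[0,0,0.6],[0,0,0.6],[0,0,0.6],[0,0,0.5],[0,0,0.3],[0,0,0.15],[0,0,0.1],[0,0,0.1],[0,0,0.05],[0,0,0.05],[0,0,0.05],[0,0,0.03],[0,0,0],[0,0,0],[0,0,0]],"turn":[[0,0,0],[0,0,0],[0,0,0],[0,0,0],[0,0,0],[0,0,0],[0,0,0],[0,0,0],[0,0,0],[0,0,0],[0,0,0],[0,0,0],[0,0,0],[0,0,0],[0,0,0],[0,0,0],[0,0,0]],"jaw":[1,1,1,1,1,1,1,1,1,1,1,1,1,1,1,1,1]}'
```

```text
clock: 33.57
tool_pos: [0.6295, -0.2914, 0.0763]
tool_rot: [3.14, 0.001, 1.571]
ft_force: [-1.6, -0.7, 5.7]
width: 0.0392
```

Contact at 5.7 N. I release, rise, and back off to the right to clear the views for the final check.

```bash
python3 -m inch '{"offset":[[0,0,0],[0,0,0],[0,0,0],[0,0,0],[0,0,0],[0,0,0],[0,0,-0.3],[0,0,-0.6],[0,0,-0.8],[0,0,-0.8],[0,0,-0.8],[0,0,-0.8],[0,0,0],[0,0,0],[0,0,0]],"turn":[[0,0,0],[0,0,0],[0,0,0],[0,0,0],[0,0,0],[0,0,0],[0,0,0],[0,0,0],[0,0,0],[0,0,0],[0,0,0],[0,0,0],[0,0,0],[0,0,0],[0,0,0]],"jaw":[0,0,0,0,0,0,0,0,0,0,0,0,0,0,0]}'
python3 -m inch '{"offset":[[-0.5,-0.3,0],[-0.8,-0.5,0],[-0.8,-0.6,0],[-0.8,-0.6,0],[-0.8,-0.6,0],[-0.8,-0.6,0],[-0.8,-0.6,0],[-0.8,-0.6,0],[-0.8,-0.6,0],[-0.8,-0.6,0],[-0.8,-0.6,0],[-0.5,-0.5,0],[0,0,0],[0,0,0]],"turn":[[0,0,0],[0,0,0],[0,0,0],[0,0,0],[0,0,0],[0,0,0],[0,0,0],[0,0,0],[0,0,0],[0,0,0],[0,0,0],[0,0,0],[0,0,0],[0,0,0]],"jaw":[0,0,0,0,0,0,0,0,0,0,0,0,0,0]}'
python3 - <<'E'
from vis import *
F=[manip.grab_frame(n) for n in("top","side")]
S={'red':(.6287,-.2911),'yellow':(.6297,.0751),'blue':(.6408,.2791),'green':(.6077,-.0936)}
for c,p in S.items():
    # whole shield+vial blob is one colour: compare expected hull (shield + cap) with seen hull
    for f,n in zip(F,("top","side")):
        X=np.r_[cyl((*p,.004),*SH),cyl((*p,.016),*CAP)]
        e=cv2.convexHull(proj(f,X).astype(np.float32)); s=proj(f,np.array([[*p,.1]]))[0]
        capc=cen(cv2.convexHull(proj(f,cyl((*p,.016),*CAP)).astype(np.float32)))
        print(c,n,'expected cap',capc.round(1),'rim',proj(f,np.array([[*p,.054]]))[0].round(1))
for c,u,v,p in(('red',(261,234),(348,276),(.4548,.159)),('blue',(308,232),(353,231),(.4616,.0415))):
    print('qc',c,fit(F,[blob(f["color"],c,s,15) for f,s in zip(F,(u,v))],.012,.028,.04,base=.003)[0].round(4),p)
t=F[0]["color"][120:280,160:500];s=F[1]["color"][100:360,190:420]
cv2.imwrite("pics/t7.png",cv2.resize(t,None,fx=2.3,fy=2.3,interpolation=3)[...,::-1])
cv2.imwrite("pics/s7.png",cv2.resize(s,None,fx=2.3,fy=2.3,interpolation=3)[...,::-1])
E
```

```text
clock: 34.82
tool_pos: [0.6287, -0.291, 0.1974]
tool_rot: [-3.141, 0.0, 1.571]
ft_force: [-0.5, 1.0, 0.2]
width: 0.0851
clock: 35.98
tool_pos: [0.4256, -0.5621, 0.1955]
tool_rot: [-3.139, -0.002, 1.567]
ft_force: [0.4, 0.1, 0.0]
width: 0.0854
red top expected cap [447.9 162.4] rim [444.  166.8]
red side expected cap [305.2 112.9] rim [305.3 126.7]
yellow top expected cap [295.  159.3] rim [296.  163.8]
yellow side expected cap [264.3 208.5] rim [265.8 223.6]
blue top expected cap [211.  153.4] rim [214.7 158.1]
blue side expected cap [221.6 292.4] rim [224.9 307.7]
green top expected cap [365.1 169.4] rim [363.9 173.6]
green side expected cap [295.6 159. ] rim [296.  173.7]
qc red [0.4548 0.159 ] (0.4548, 0.159)
qc blue [0.4617 0.0414] (0.4616, 0.0415)
```

View pics/t7.png

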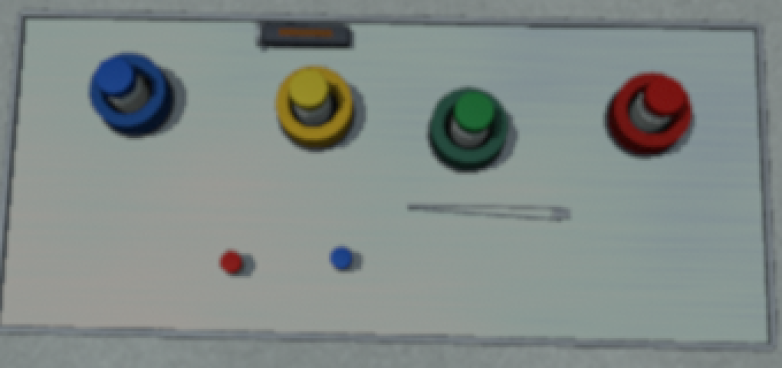

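View pics/s7.png

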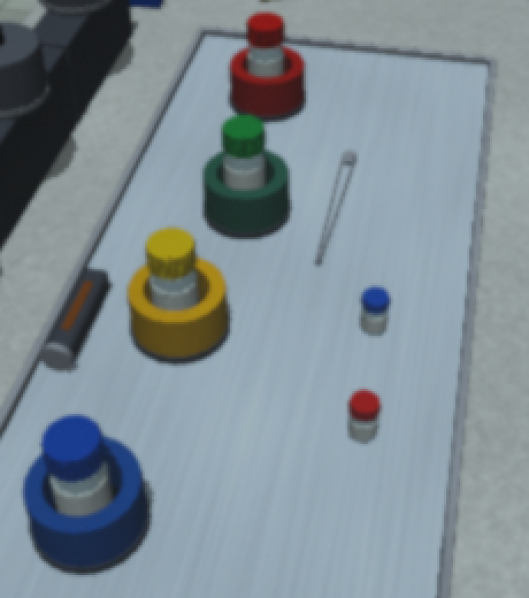

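In the top crop the caps map back to full-frame blue (210,153), yellow (294,158), green (366,168) and red (449,162). In the side crop they map to (222,294), (264,210), (296,159) and (305,113). All are within about 2 px of where a seated, centred vial should appear. The QC vials have not moved.

```bash
python3 -m inch '{"offset":[[0,0,0],[0,0,0],[0,0,0]],"turn":[[0,0,0],[0,0,0],[0,0,0]],"jaw":[0,0,0]}'; python3 -c "
from rig import manip; print(manip.finish_job())"
```

```text
clock: 36.33
tool_pos: [0.4291, -0.5601, 0.1975]
tool_rot: [3.141, -0.0, 1.573]
ft_force: [0.7, 0.4, -0.1]
width: 0.0857
the job is handed in; nothing more can be done
None
```

All four product vials are standing in the shields of their own cap colour, and the job was handed in at 36.3 s. I gripped each vial by its cap, lifted it about 130 mm, lowered it until I felt light floor contact (about 6 N), then released it and backed the arm off to the side.

**Vials:** in the final top and side pictures, every cap was within about 2 px (roughly 3–4 mm) of where a centred, fully seated vial should appear. All four looked upright.

**QC vials:** they re-measured within 0.2 mm of where they started.

**Shields:** I did not re-measure them at the end. They showed no visible shift, and the caps lined up with their original positions.

**Disagreements:**
- The wrist camera's projected positions were about 5–7 px off what it actually showed for the yellow vial and its shield. The vial and shield were off by the same amount, so I relied on the other two cameras.
- The first two-camera fit for the green shield was poor, with a 4.7 px residual, probably because its dark side was only partly detected. I used a top-camera fit instead, and the wrist view confirmed it before I lowered the vial.

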